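Square a blank against two fences, then lay it on the tilting table

ROBOT

A 6-joint arm with a two-finger parallel gripper is mounted at the origin on the work surface. World frame = base frame: x ahead of the robot, y to its left, z up, the work surface at z = 0. Lengths are in m, angles in rad, forces in N, time in s.
With the tool pointing down it reaches from about 0.375 to 0.9 m from the base axis. Payload 3.1 kg.
Tool frame: the origin (TCP) lies between the finger pads; the fingertips stand 8 mm ahead of it and the grasp point (between the pads) lies 11 mm behind it; z points along the fingers, y is the line along which they close (so a half turn about z gives the same grasp; the last joint's range is limited). The gripper opens to 85 mm and grips with 20 to 120 N. Pads are 22 mm wide; open, the fingers measure 114 mm over their backs; the gripper's body (76 mm by 85 mm) begins 54 mm behind the grasp point. The pads swing forward as they close: fully open they stand 13 mm farther back than shut.
Start: joints at [1.135, 0.527, 1.433, -0, 1.181, -0.178], TCP at [0.159, 0.604, 0.239] pointing down, gripper open.
Joint ranges: [-3.08, 3.08], [-0.75, 2.2], [0.22, 2.44], [-1.43, 4.57], [0, 2.65], [-2.85, 2.85]. Speed limits (rad/s): [2.79, 2.79, 3.14, 3.14, 3.14, 3.14].

INTERFACE

Orientations are given as a unit quaternion [x, y, z, w].
In Python, from station import readout, cams, sign_off gives the robot as it stands.
- The arm moves only by the tool send_rows, never from a script. Its argument "commands" is text: rows parted by semicolons, each of 5 numbers parted by spaces: the finger opening in mm, from 0 to 85.4, then the shift along the tool's x, y, z each as a share of 0.02 m, from -1 to 1, then the turn about the tool's z as a share of 4 degrees, from -1 to 1. In form: grip dx dy dz spin; .... A call has 1 to 20 rows; each row shifts and turns the commanded pose from where the row before left it, along the tool's axes as they then stand; what a row does not reach is not made up. A row lasts 1/12 s, in which the tool goes at most 41.7 mm and 7.16 degrees, less where a joint would pass 70% of its speed; a pose out of reach is approached as far as the arm can. A call with a number of a shift or a turn outside -1 to 1 is refused whole. A call with a gripper value outside its range is refused whole. The fingers move at their own pace and stop on an object; "grip_force" is the grip in N (left out, the last holds). Time passes only in rows, so rows that do not move let the fingers close. It gives the time, the measured TCP pose, the force, the opening and the grip force at its end, in the units of the state.
- readout.sense(): the state, without advancing time (a new reading comes with each control period).
- cams.snapshot(name): name is "scene" or "top"; returns a dict with "pixels" (400x640x3 uint8, red, green, blue), "intrinsics" (3x3 intrinsics, pixels), "eye" and "rotation" of the camera in the world. Camera axes: x right, y down, z forward; pixel columns grow to the right and rows downward; lengths in m; the calibration is good to about 2 mm. A picture is of the moment at which its call begins. There is no depth.
- sign_off(): hands the job in; it is judged then, once.
The state is a dict: "t": time; "q": joint angles; "qd": joint speeds; "tau": joint torques, N m; "tcp_pos": TCP position; "tool_rot": TCP orientation; "force": force on the tool from outside, world axes, zero at the start; "ft_torque": the same for the moment, N m; "finger_gap": opening from 0.0 (shut) to 1.0 (fully open); "gripper_force": force on a finger pad.
Only numpy, scipy, OpenCV 4.12 (cv2) and the standard library are available. Lean on these libraries where they do the work, as an engineer would, in place of code of your own. Each camera call takes 0.05 s, during which the arm holds its last target. There are 200 camera calls.

TASK

Push the aluminium blank on the dark steel squaring plate into the corner so that it lies flush against both low fences, its long side along the longer fence, and let go of it there. Then grip it, carry it to the green tilting table and lay it on the sloping bed: lengthwise up the slope, midway across the bed, its lower end resting against the steel ledge. Keep hold of it until it lies flat on the slope, then let go; leave the other things on the bench where they are.

Things in the scene. Friction and masses are not known exactly. Their poses are not given: they have to be found in the camera images.
- blank: aluminium block 110 (own x) x 46 (own y) x 34 mm (own z, up), about 0.45 kg; origin at the centre of its underside. It starts loose and askew on the squaring plate. Pushed, it slides on the plate at about 2 to 8 N. Both ends are alike.
- squaring_plate: fixed dark steel plate 235 x 190 mm, top 20 mm above the bench, with two low fences (steel bars 18 mm thick, standing 12 mm above its top) at right angles: the longer side fence along own x on the +y side, the end fence along own y on the +x side. Origin on the bench; from there the inner corner is at (90, 70, 20) mm.
- corner (a point): where the fences' inner faces meet, on the plate's top surface; axes are the plate's: side fence face at y = 0, end fence face at x = 0, z up; the free surface extends 215 mm to -x and 170 mm to -y. With the blank flush in the corner, long side on the side fence, its origin is at (-55, -23, 0) mm here.
- bed: sloping bed of the fixed green tilting table: flat, 90 mm wide (y), 140 mm long (x, straight down the slope to the ledge), at 30 degrees, low end away from the robot; z its outward normal. Origin on the surface, mid inner face of the ledge, 45 mm above the bench. The ledge spans the low end, 12 mm thick, 12 mm proud. The blank belongs with its origin at (-55, 0, 0) mm here, its x along x (either way), z along z.
- nylon_roller: bystander, leave alone: white nylon roller with ribs, standing, 70 mm diameter, 80 mm tall; origin at the centre of its underside
- nylon_ring: bystander, leave alone: white nylon ring lying flat, 90 mm outside, 44 mm bore, 24 mm tall; origin at the centre of its underside
- chuck_key: bystander, leave alone: steel T-shaped chuck key lying flat, 120 mm long (own x), T-bar 110 mm (own y), 16 mm tall; origin near its middle, on the underside
- offcut: bystander, leave alone: small aluminium offcut 60 x 40 x 22 mm (not the blank); origin at the centre of its underside
- spanner: bystander, leave alone: steel spanner lying flat, 190 mm long; origin at its middle, on the underside
- oil_bottle: bystander, leave alone: yellow plastic bottle, standing, 60 mm diameter, 150 mm tall; origin at the centre of its underside
There are look-alikes about, which are no part of the job. Leave any blue or yellow look-alike of the blank alone.

How it is judged:
By the outcome, as a careful person would: the job done as asked, in the order asked, and still so for the second after the job is handed in, with the robot touching nothing.
It also fails if it takes over 61 s, if anything falls off the work surface, if the arm or the gripper's body presses on something with over 40 N, if the wrist force passes 120 N, or if a joint passes its speed limit or range.

## Working session

There is one attempt and no reset: what is moved stays moved. The work goes in short steps, Python scripts to look and compute and a tool call to move; the robot and the scene stay as the last step left them, time stands still between calls to the robot, and variables do not carry over. Pictures are saved under pics/ and viewed, at most 10 in all, crops included, and the job is handed in when it is done.

Besides the shell and the picture viewer there is one more tool, called after "Call:" by a JSON object that holds its "name" and its "arguments". send_rows: Moves the arm, as the interface text tells. Its arguments: {"type":"object","properties":{"commands":{"type":"string"},"grip_force":{"type":"number"}},"required":["commands"]}

```bash
mkdir -p pics; ls; cat > h.py <<'E'
import numpy as np,cv2
from station import readout,cams,sign_off
def snap(n):
    s=cams.snapshot(n); return s
def ray(s,uv,z):
    K=np.array(s['intrinsics']);R=np.array(s['rotation']);e=np.array(s['eye'])
    d=R@np.linalg.solve(K,np.array([uv[0],uv[1],1.]))
    return e+d*(z-e[2])/d[2]
def proj(s,p):
    K=np.array(s['intrinsics']);R=np.array(s['rotation']);e=np.array(s['eye'])
    c=K@(R.T@(np.array(p)-e));return c[:2]/c[2]
def save(s,f,crop=None,k=1):
    im=cv2.cvtColor(np.array(s['pixels']),cv2.COLOR_RGB2BGR)
    if crop: a,b,c,d=crop; im=im[b:d,a:c]
    cv2.imwrite('pics/'+f,cv2.resize(im,None,fx=k,fy=k,interpolation=cv2.INTER_CUBIC))
E
python3 - <<'E'
from h import *
import pickle
for n in('top','scene'):
    s=snap(n);save(s,n+'0.png',None,1.25);pickle.dump(s,open(n+'0.pkl','wb'))
    print(n,s['eye'],np.round(s['rotation'],3).tolist(),s['intrinsics'])
print(readout.sense())
E
```

```text
pics
top [ 0.25916525 -0.05460113  1.46532647] [-0.697, 0.71, -0.07, 0.072] [[501.32223456   0.         324.138162  ]
 [  0.         501.32223456 193.81924916]
 [  0.           0.           1.        ]]
scene [ 1.21978306 -0.10547623  1.20170861] [0.7, 0.663, -0.181, -0.194] [[409.62842743   0.         315.7788231 ]
 [  0.         409.62842743 201.18372912]
 [  0.           0.           1.        ]]
{'t': 0.1, 'q': array([ 1.13446969e+00,  5.28364633e-01,  1.43375484e+00, -1.24781149e-05,
        1.18139709e+00, -1.78469060e-01]), 'qd': array([-0.0006774 , -0.00263168, -0.00201649, -0.00077644,  0.0005355 ,
        0.00016284]), 'tau': array([-5.88876310e-05, -4.43302703e+01, -1.78586286e+01, -2.06942218e-04,
        3.91343943e-03, -1.93155785e-06]), 'tcp_pos': array([0.15907237, 0.60378054, 0.23844287]), 'tool_rot': array([ 1.28569483e-01,  9.91700037e-01, -9.18608422e-04, -2.85568637e-04]), 'force': array([0.59964945, 0.42875251, 0.42274345]), 'ft_torque': array([0.0019968 , 0.01526295, 0.04812352]), 'gripper_force': 0.0, 'finger_gap': 0.9970745880578902}
```

```bash
sed -i "s/s=cams.snapshot(n); return s/s=dict(cams.snapshot(n)); s['rotation']=Rn.from_quat(s['rotation']).as_matrix(); return s/; 1a from scipy.spatial.transform import Rotation as Rn" h.py; head -5 h.py
```

```text
import numpy as np,cv2
from scipy.spatial.transform import Rotation as Rn
from station import readout,cams,sign_off
def snap(n):
    s=dict(cams.snapshot(n)); s['rotation']=Rn.from_quat(s['rotation']).as_matrix(); return s
```

View pics/top0.png

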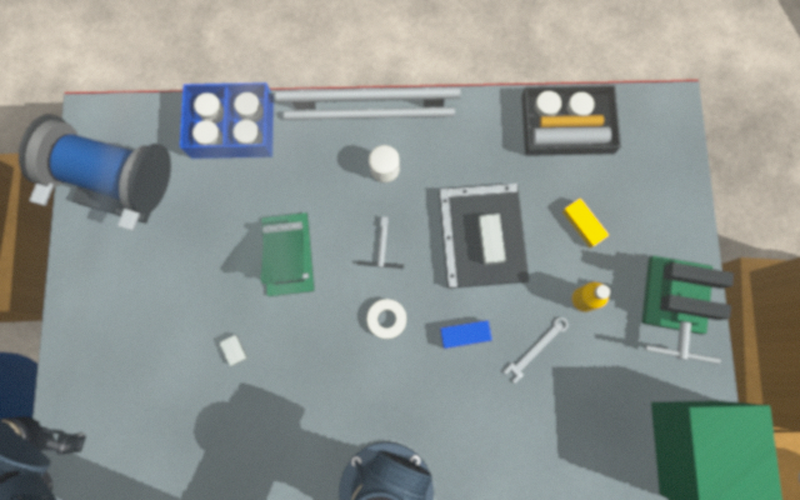

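View pics/scene0.png

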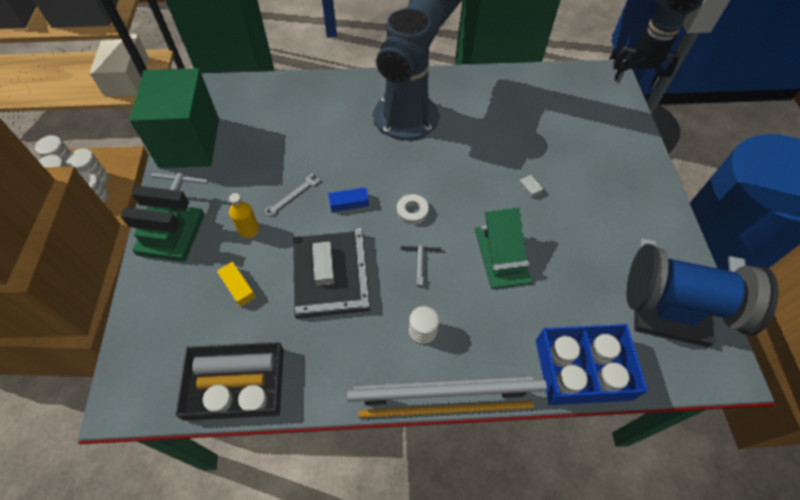

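Top view (display 1.25x): the candidates for the blank are the light block on the dark plate (492,239), the offcut (232,350), blue look-alike (466,333), yellow look-alike (586,222) and a grey bar in the tray (572,136). I choose (492,239), which is bare aluminium on the squaring plate. The plate's fences are on the left (+y) and at the top (+x). The green tilting table is at (287,253) with its ledge at (282,227).

```bash
python3 - <<'E'
from h import *
t=snap('top');s=snap('scene')
a=cv2.cvtColor(t['pixels'],cv2.COLOR_RGB2BGR)[140:240,340:430]
b=cv2.cvtColor(t['pixels'],cv2.COLOR_RGB2BGR)[160:245,200:260]
c=cv2.cvtColor(s['pixels'],cv2.COLOR_RGB2BGR)[180:260,230:300]
d=cv2.cvtColor(s['pixels'],cv2.COLOR_RGB2BGR)[160:235,375:430]
r=lambda i,w,h:cv2.resize(i,(w,h),interpolation=cv2.INTER_CUBIC)
top=np.hstack([r(a,360,400),r(b,282,400)]);
cv2.imwrite('pics/crop1.png',r(top,514,320) if 0 else top)
bot=np.hstack([r(c,350,400),r(d,293,400)])
cv2.imwrite('pics/crop2.png',bot)
E
```

```text
(no output)
```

View pics/crop1.png

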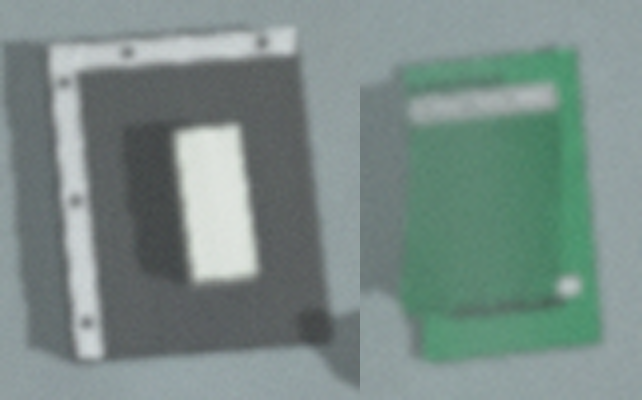

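View pics/crop2.png

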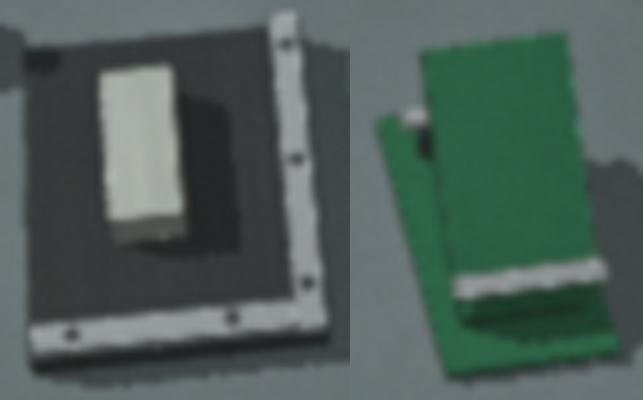

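Crop 1 (top) shows the blank as a bright rectangle on the dark plate, at original pixels (383..404, 171..211), and the L-fence with its inner corner near (360,158). The bed's ledge band is at about (208..241, 178..186). Crop 2 (scene) shows the same things: the blank is aluminium and the choice holds.

```bash
cat > m.py <<'E'
from h import *
def bright(s,box,th):
    a,b,c,d=box;k=6
    g=s['pixels'][b:d,a:c].astype(np.uint8)
    g=cv2.resize(g,None,fx=k,fy=k,interpolation=cv2.INTER_CUBIC)
    hsv=cv2.cvtColor(g,cv2.COLOR_RGB2HSV)
    return ((hsv[...,2]>th)&(hsv[...,1]<70)).astype(np.uint8),k,a,b
def comps(s,box,th,z,minA=8):
    m,k,a,b=bright(s,box,th)
    cs,_=cv2.findContours(m,cv2.RETR_EXTERNAL,cv2.CHAIN_APPROX_NONE)
    out=[]
    for c in cs:
        if cv2.contourArea(c)<minA*k*k: continue
        px=(c[:,0]+.5)/k-.5+[a,b]
        out.append((px,np.array([ray(s,p,z)[:2] for p in px])))
    return out
def rect(w):
    (c,sz,an)=cv2.minAreaRect((w*1000).astype(np.float32));p=cv2.boxPoints((c,sz,an))
    return np.round(c,1),np.round(sz,1),np.round(an,2),np.round(p,1).tolist()
E
python3 - <<'E'
from m import *
t=snap('top');s=snap('scene')
for n,S,box,th,z in [('blank top',t,(375,160,415,220),150,.054),('blank sc',s,(245,188,272,230),140,.054),('side top',t,(350,163,368,228),130,.032),('end top',t,(362,145,420,162),130,.032),
 ('side sc',s,(282,185,298,238),130,.032),('end sc',s,(232,235,285,255),130,.032),('ledge top',t,(204,175,246,190),120,.045),('ledge sc',s,(390,205,430,222),130,.055)]:
    for px,w in comps(S,box,th,z): print(n,px.min(0).round(1),px.max(0).round(1),*rect(w))
E
```

```text
blank top [383.4 170.6] [403.9 210.1] [ 552.7 -252.8] [114.   49.2] 4.71 [[493.8999938964844, -233.0], [498.0, -282.0], [611.5999755859375, -272.70001220703125], [607.5, -223.60000610351562]]
blank sc [249.9 193.4] [265.4 223.1] [ 553.6 -254. ] [108.7  45.5] 4.21 [[497.70001220703125, -235.3000030517578], [501.1000061035156, -280.70001220703125], [609.5, -272.70001220703125], [606.0999755859375, -227.3000030517578]]
side top [352.4 162.6] [365.8 227.4] [ 546.4 -153.8] [195.   23.3] 3.36 [[448.29998779296875, -147.89999389648438], [449.70001220703125, -171.10000610351562], [644.4000244140625, -159.6999969482422], [643.0, -136.5]]
end top [361.6 144.6] [419.4 161.4] [ 670.3 -252.1] [172.4  51.8] 88.82 [[642.7000122070312, -337.79998779296875], [694.4000244140625, -338.8999938964844], [698.0, -166.39999389648438], [646.2000122070312, -165.39999389648438]]
side sc [286.9 211.6] [293.6 235.2] [ 603.9 -151.5] [86.4 17.3] 3.59 [[560.2999877929688, -145.5], [561.2999877929688, -162.8000030517578], [647.5999755859375, -157.39999389648438], [646.5, -140.10000610351562]]
side sc [284.8 189.4] [
[... 641 characters left out ...]
7999877929688, -197.89999389648438]]
end sc [277.6 240.6] [284.4 245.1] [ 670.9 -180.7] [21.4 15.5] 86.97 [[662.7000122070312, -191.0], [678.0999755859375, -191.8000030517578], [679.2000122070312, -170.5], [663.7999877929688, -169.6999969482422]]
ledge top [203.6 174.6] [241.9 189.4] [589.1 242. ] [112.7  44.2] 88.85 [[565.9000244140625, 186.10000610351562], [610.0999755859375, 185.1999969482422], [612.4000244140625, 297.8999938964844], [568.0999755859375, 298.70001220703125]]
ledge sc [394.9 208.2] [421.9 215.1] [593.2 230. ] [13.4 89.4] 5.99 [[581.9000244140625, 273.70001220703125], [591.2000122070312, 184.89999389648438], [604.5, 186.1999969482422], [595.2000122070312, 275.1000061035156]]
```

```bash
python3 - <<'E'
from m import *
t=snap('top');s=snap('scene')
for n,S,box,th,z in [('blank top',t,(375,160,415,220),175,.054),('side top',t,(350,163,372,228),180,.032),('end top',t,(362,145,420,165),180,.032),
 ('ledge top',t,(206,172,246,195),160,.045),('ledge top',t,(206,172,246,195),175,.045),('ledge sc',s,(390,200,430,222),150,.0554)]:
    for px,w in comps(S,box,th,z): print(n,px.min(0).round(1),px.max(0).round(1),*rect(w))
# bed green in scene: saturation profile upper edge
hsv=cv2.cvtColor(s['pixels'],cv2.COLOR_RGB2HSV)
bed=np.array([580.6,229,45]);dh=np.array([np.cos(np.radians(6)),np.sin(np.radians(6))])
for p in [(-140,-45),(-140,45),(0,-45),(0,45)]:
    W=np.r_[bed[:2]+dh*p[0]*.866+np.array([-dh[1],dh[0]])*p[1],bed[2]-p[0]*.5]/1000
    print(p,proj(s,W).round(1),proj(t,W).round(1))
print(t['pixels'][150,300],t['pixels'][182,225],t['pixels'][156,380])
E
```

```text
blank top [384.1 171.2] [403.4 209.4] [ 552.7 -252.7] [110.9  46.4] 4.72 [[495.5, -234.1999969482422], [499.3999938964844, -280.3999938964844], [609.7999877929688, -271.20001220703125], [606.0, -225.0]]
side top [358.9 221.2] [364.6 227.4] [ 458.8 -159.2] [19.4 14.7] 4.78 [[448.5, -152.60000610351562], [449.70001220703125, -167.3000030517578], [469.1000061035156, -165.6999969482422], [467.8999938964844, -151.0]]
side top [356.6 191.4] [363.6 219.2] [ 514.8 -155.8] [81.6 16.5] 3.7 [[473.6000061035156, -150.1999969482422], [474.6000061035156, -166.6999969482422], [556.0999755859375, -161.39999389648438], [555.0, -144.89999389648438]]
side top [353.6 162.6] [360.8 189.1] [ 603.3 -150.4] [80.3 16.2] 3.4 [[562.7999877929688, -144.6999969482422], [563.7999877929688, -160.8000030517578], [643.9000244140625, -156.0], [642.9000244140625, -139.89999389648438]]
end top [361.6 151.1] [370.2 155.9] [ 670.4 -178.6] [14.4 25.9] 1.03 [[663.0, -165.8000030517578], [663.5, -191.60000610351562], [677.7999877929688, -191.39999389648438], [677.4000244140625, -165.5]]
end top [371.8 148.1] [403.2 154.9] [
[... 330 characters left out ...]
89.0, -300.70001220703125], [670.5, -300.3999938964844]]
ledge top [210.9 177.1] [240.8 184.4] [592.2 232.4] [15.  87.7] 4.71 [[581.0999755859375, 275.5], [588.2999877929688, 188.10000610351562], [603.2999877929688, 189.3000030517578], [596.0999755859375, 276.70001220703125]]
ledge top [233.1 178.8] [238.9 181.2] [594. 203.] [ 6.8 17.1] 5.37 [[589.7999877929688, 211.10000610351562], [591.4000244140625, 194.10000610351562], [598.2000122070312, 194.8000030517578], [596.5999755859375, 211.8000030517578]]
(-140, -45) [387.4 168.8] [242.2 220.3]
(-140, 45) [414.3 165.3] [209.2 224.4]
(0, -45) [393.3 211.6] [242.4 182.9]
(0, 45) [420.2 207.9] [211.5 186.6]
[146 158 161] [160 170 168] [119 124 125]
```

```bash
cat > g.py <<'E'
from h import *
th=np.radians(3.4); C=np.array([.6607,-.1565])
R2=lambda a:np.array([[np.cos(a),-np.sin(a)],[np.sin(a),np.cos(a)]])
def P2W(x,y): return C+R2(th)@np.array([x,y])/1000
def go(W,z):
    q=readout.sense();p=q['tcp_pos'];T=Rn.from_quat(q['tool_rot']).as_matrix()
    d=T.T@(np.r_[W,z]-p)/.02
    print('shares',d.round(2),'tooly deg',np.degrees(np.arctan2(T[1,1],T[0,1])).round(2),'plate mm',((R2(th).T@(p[:2]-C))*1000).round(1),'z',p[2].round(4),'t',q['t'],'q',q['q'].round(2),'F',q['force'].round(1))
E
python3 - <<'E'
from h import *
t=snap('top');s=snap('scene')
for S,box,z in[(s,(375,150,440,240),.115)]:
    a,b,c,d=box;k=8
    g=cv2.resize(S['pixels'][b:d,a:c],None,fx=k,fy=k,interpolation=cv2.INTER_CUBIC)
    h=cv2.cvtColor(g,cv2.COLOR_RGB2HSV);m=((h[...,1]>110)&(abs(h[...,0].astype(int)-75)<20)).astype(np.uint8)
    rows=[]
    for y in range(163,206,4):
        xs=np.where(m[(y-b)*k+k//2])[0];
        if len(xs): rows.append((y,round(a+xs.min()/k,1),round(a+xs.max()/k,1),len(xs)/k))
    print(rows)
    for u in (395,400,405,410):
        ys=np.where(m[:,(u-a)*k])[0]; v=b+ys.min()/k-.5; print(u,v,(ray(S,(u,v),.115)*1000).round(1))
E
```

```text
[(167, np.float64(407.2), np.float64(415.0), 7.875), (171, np.float64(389.0), np.float64(415.6), 26.75), (175, np.float64(389.5), np.float64(416.2), 26.875), (179, np.float64(390.1), np.float64(416.8), 26.75), (183, np.float64(380.6), np.float64(417.2), 30.375), (187, np.float64(381.5), np.float64(417.8), 33.625), (191, np.float64(382.6), np.float64(418.6), 36.125), (195, np.float64(383.8), np.float64(419.2), 35.625), (199, np.float64(384.9), np.float64(419.6), 34.875), (203, np.float64(386.0), np.float64(420.2), 34.375)]
395 168.75 [465.7 196.2 115. ]
400 168.0 [463.6 212.9 115. ]
405 167.5 [462.5 229.4 115. ]
410 166.75 [460.4 246.2 115. ]
```

Call:
{"name": "send_rows", "arguments": {"commands": "0 0 0 0 -0.91;0 0 0 0 -0.91;0 0 0 0 -0.91;0 0 0 0 -0.91;0 0 0 0 -0.91;0 0 0 0 0", "grip_force": 40}}

```text
t: 1.0
tcp_pos: [0.1593, 0.6043, 0.2393]
tool_rot: [-0.03, 1.0, 0.0, 0.0]
force: [0.3, 0.7, 0.3]
finger_gap: 0.147
gripper_force: 0.0
```

```bash
python3 -c "
from g import *
go(P2W(-113,-142),.2)"
```

```text
shares [-17.05 -46.59   1.97] tooly deg 93.49 plate mm [-455.4  789.2] z 0.2393 t 1.0 q [ 1.13  0.53  1.43 -0.    1.18 -0.5 ] F [0.3 0.7 0.3]
```

Call:
{"name": "send_rows", "arguments": {"commands": "0 -1 -0.6 0 0;0 -1 -0.6 0 0;0 -1 -0.6 0 0;0 -1 -0.6 0 0;0 -1 -0.6 0 0;0 -1 -0.6 0 0;0 -1 -0.6 0 0;0 -1 -0.6 0 0;0 -1 -0.6 0 0;0 -1 -1 0 0;0 -1 -1 0 0;0 -1 -1 0 0;0 -1 -1 0 0;0 -1 -1 0 0;0 -1 -1 0 0;0 -1 -1 0 0;0 -1 -1 0 0;0 0 -1 0 0;0 0 -1 0 0;0 0 -1 0 0"}}

```text
t: 2.67
tcp_pos: [0.5188, 0.2961, 0.2392]
tool_rot: [-0.029, 1.0, -0.0, -0.0]
force: [0.4, -0.1, 0.2]
finger_gap: 0.001
gripper_force: 0.0
```

Call:
{"name": "send_rows", "arguments": {"commands": "0 0 -1 0 0;0 0 -1 0 0;0 0 -1 0 0;0 0 -1 0 0;0 0 -1 0 0;0 0 -1 0 0;0 0 -1 0 0;0 0 -1 0 0;0 0 -1 0 0;0 0 -1 0 0;0 0 -1 0 0;0 0 -1 0 0;0 0 -1 0 0;0 0 -1 0 0;0 0 -1 0 0;0 0 -1 0 0;0 0 -1 0 0;0 0 -1 0 0;0 0 -1 0 0;0 0 -1 0 0"}}

```text
t: 4.33
tcp_pos: [0.5423, -0.103, 0.2395]
tool_rot: [-0.029, 1.0, -0.0, 0.0]
force: [0.5, 0.6, 0.9]
finger_gap: 0.005
gripper_force: 0.0
```

Call:
{"name": "send_rows", "arguments": {"commands": "0 0 -1 0.5 0;0 0 -1 0.5 0;0 0 -1 0.5 0;0 0 -1 0.5 0;0 0 -1 0 0;0 0 -1 0 0;0 0 -1 0 0;0 0 -1 0 0;0 0 0 0 0;0 0 0 0 0"}}

```text
t: 5.17
tcp_pos: [0.5517, -0.2626, 0.1992]
tool_rot: [-0.028, 1.0, 0.0, 0.0]
force: [-0.3, 0.2, -0.5]
finger_gap: 0.002
gripper_force: 0.0
```

```bash
python3 -c "
from g import *
go(P2W(-113,-142),.036)"
```

```text
shares [-0.11 -2.13  8.16] tooly deg 93.25 plate mm [-115.1  -99.4] z 0.1992 t 5.1667 q [-0.63  0.56  1.51  0.    1.08 -2.25] F [-0.3  0.2 -0.5]
```

Call:
{"name": "send_rows", "arguments": {"commands": "0 -0.1 -1 0 0;0 0 -1 0 0;0 0 -0.1 0.5 0;0 0 0 1 0;0 0 0 1 0;0 0 0 1 0;0 0 0 1 0;0 0 0 1 0;0 0 0 1 0;0 0 0 1 0;0 0 0 0.4 0;0 0 0 0.2 0;0 0 0 0 0;0 0 0 0 0"}}

```text
t: 6.33
tcp_pos: [0.5568, -0.3033, 0.038]
tool_rot: [-0.03, 1.0, -0.0, 0.0]
force: [-0.5, -0.5, 0.8]
finger_gap: -0.003
gripper_force: 0.0
```

```bash
python3 -c "
from g import *
go(P2W(-113,-61),.034)"
```

```text
shares [0.02 3.97 0.2 ] tooly deg 93.45 plate mm [-112.4 -140.4] z 0.038 t 6.3333 q [-0.67  0.8   1.54  0.    0.8  -2.31] F [-0.5 -0.5  0.8]
```

Call:
{"name": "send_rows", "arguments": {"commands": "0 0 0.3 0.1 0;0 0 0.3 0.1 0;0 0 0.3 0 0;0 0 0.3 0 0;0 0 0.3 0 0;0 0 0.3 0 0;0 0 0.3 0 0;0 0 0.3 0 0;0 0 0.3 0 0;0 0 0.3 0 0;0 0 0.2 0 0;0 0 0.2 0 0;0 0 0 0 0"}}

```text
t: 7.42
tcp_pos: [0.5528, -0.2352, 0.0339]
tool_rot: [-0.03, 1.0, -0.0, 0.001]
force: [0.9, -2.3, 1.7]
finger_gap: 0.001
gripper_force: 1.4
```

Call:
{"name": "send_rows", "arguments": {"commands": "0 0 0.1 0 0;0 0 0.1 0 0;0 0 0.1 0 0;0 0 0 0 0"}}

```text
t: 7.75
tcp_pos: [0.5525, -0.2301, 0.0338]
tool_rot: [-0.03, 1.0, -0.001, 0.001]
force: [0.6, -4.5, 3.5]
finger_gap: -0.002
gripper_force: 2.3
```

```bash
python3 -c "
from g import *
go(P2W(-113,-61),.034)
s=snap('scene');save(s,'p1.png',(220,170,320,260),5)"
```

```text
shares [ 0.03  0.3  -0.01] tooly deg 93.43 plate mm [-112.4  -67. ] z 0.0338 t 7.75 q [-0.58  0.78  1.64 -0.    0.72 -2.21] F [ 0.6 -4.5  3.5]
```

View pics/p1.png

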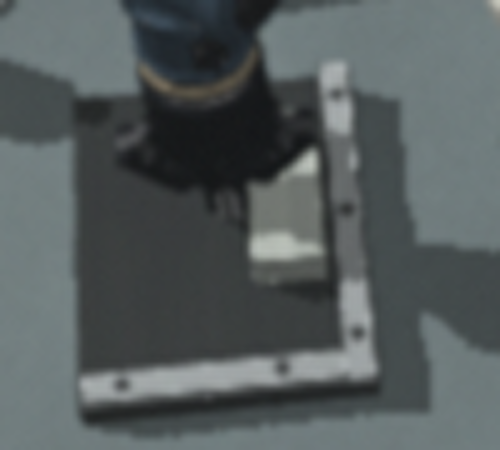

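The crop shows the blank pushed straight and nearly at the side fence, with about a 1–2 mm gap at (325,200). I'll keep pushing until the force rises.

Call:
{"name": "send_rows", "arguments": {"commands": "0 0 0.1 0 0;0 0 0.1 0 0;0 0 0.1 0 0;0 0 0 0 0"}}

```text
t: 8.13
tcp_pos: [0.552, -0.2241, 0.0337]
tool_rot: [-0.03, 1.0, -0.0, 0.001]
force: [0.4, -5.0, 4.0]
finger_gap: -0.002
gripper_force: 2.4
```

Call:
{"name": "send_rows", "arguments": {"commands": "0 0 0.1 0 0;0 0 0.1 0 0;0 0 0 0 0"}}

```text
t: 8.38
tcp_pos: [0.5523, -0.2228, 0.034]
tool_rot: [-0.031, 1.0, -0.003, 0.001]
force: [-1.1, -12.5, 2.7]
finger_gap: -0.001
gripper_force: 6.0
```

Call:
{"name": "send_rows", "arguments": {"commands": "0 0 -0.5 0 0;0 0 -1 0 0;0 1 0 0 0;0 1 0 0 0;0 1 0 0 0;0 1 0 0 0;0 0 0 0 0;0 0 0 0 0"}}

```text
t: 9.05
tcp_pos: [0.4713, -0.2527, 0.0325]
tool_rot: [-0.029, 1.0, 0.002, -0.002]
force: [0.5, -0.7, 0.5]
finger_gap: -0.006
gripper_force: 0.0
```

```bash
python3 -c "
from g import *
go(P2W(-191,-23),.034)"
```

```text
shares [-0.18  3.09 -0.06] tooly deg 93.33 plate mm [-194.7  -84.8] z 0.0325 t 9.05 q [-0.7   0.74  1.8   0.    0.61 -2.33] F [ 0.5 -0.7  0.5]
```

Call:
{"name": "send_rows", "arguments": {"commands": "0 0 1 0 0;0 0 1 0 0;0 0 1 0 0;0 0 0.05 0 0;0 0 0 0 0;0 -0.3 0 0 0;0 -0.3 0 0 0;0 -0.3 0 0 0;0 -0.3 0 0 0;0 -0.3 0 0 0;0 -0.3 0 0 0;0 -0.3 0 0 0;0 -0.3 0 0 0;0 -0.3 0 0 0;0 -0.3 0 0 0;0 -0.2 0 0 0;0 0 0 0 0"}}

```text
t: 10.47
tcp_pos: [0.5337, -0.1907, 0.0333]
tool_rot: [-0.03, 1.0, -0.0, -0.0]
force: [-3.0, -2.7, 0.5]
finger_gap: -0.004
gripper_force: 1.4
```

Call:
{"name": "send_rows", "arguments": {"commands": "0 -0.1 0 0 0;0 -0.1 0 0 0;0 -0.1 0 0 0;0 0 0 0 0"}}

```text
t: 10.8
tcp_pos: [0.5386, -0.1901, 0.0331]
tool_rot: [-0.03, 1.0, 0.0, -0.001]
force: [-4.8, -3.0, 2.2]
finger_gap: 0.0
gripper_force: 2.4
```

```bash
python3 -c "
from g import *
go(P2W(-121,-23),.034)"
```

```text
shares [-0.14  0.16 -0.04] tooly deg 93.42 plate mm [-123.8  -26.3] z 0.0331 t 10.8 q [-0.53  0.76  1.71 -0.    0.67 -2.16] F [-4.8 -3.   2.2]
```

Call:
{"name": "send_rows", "arguments": {"commands": "0 -0.1 0 0 0;0 -0.1 0 0 0;0 0 0 0 0"}}

```text
t: 11.05
tcp_pos: [0.5427, -0.1898, 0.0331]
tool_rot: [-0.03, 1.0, 0.0, -0.001]
force: [-3.8, -2.5, 0.4]
finger_gap: 0.003
gripper_force: 2.4
```

Call:
{"name": "send_rows", "arguments": {"commands": "0 -0.1 0 0 0;0 -0.1 0 0 0;0 0 0 0 0"}}

```text
t: 11.3
tcp_pos: [0.5431, -0.1895, 0.0331]
tool_rot: [-0.031, 1.0, 0.001, -0.005]
force: [-13.8, -6.8, 5.8]
finger_gap: 0.0
gripper_force: 6.8
```

Call:
{"name": "send_rows", "arguments": {"commands": "0 0.5 0 0 0;0 1 0 0 0;0 0 -1 0 0;0 0 -1 0 0;0 0 -1 0 0;0 0 -0.2 0 0;0 -1 0 0 0;0 -1 0 0 0;0 -1 0 0 0;0 -1 0 0 0;0 -0.5 0 0 0;0 0 0 0 0;0 0 0 0 0"}}

```text
t: 12.38
tcp_pos: [0.6113, -0.2482, 0.0331]
tool_rot: [-0.03, 1.0, 0.0, -0.0]
force: [-0.3, 0.1, -0.6]
finger_gap: -0.001
gripper_force: 0.0
```

```bash
python3 -c "
from g import *
go(P2W(-55,-61),.034)
from m import *
s=snap('scene');save(s,'p2.png',(240,180,310,255),7)
t=snap('top')
for n,S,z,th_,b in[('sc',s,.054,140,(255,195,287,243)),('top',t,.054,175,(355,150,395,205))]:
    for px,w in comps(S,b,th_,z): print(n,*rect(w))
print(P2W(-55,-23))"
```

```text
shares [ 0.01  1.38 -0.05] tooly deg 93.48 plate mm [-54.7 -88.6] z 0.0331 t 12.3833 q [-0.55  0.84  1.47  0.    0.84 -2.19] F [-0.3  0.1 -0.6]
sc [ 657.6 -192.2] [19.3  9.2] 86.97 [[652.5, -201.60000610351562], [661.7000122070312, -202.10000610351562], [662.7000122070312, -182.8000030517578], [653.5, -182.39999389648438]]
sc [ 559.4 -181.9] [ 42.3 104.1] 88.98 [[507.0, -202.1999969482422], [611.0, -204.0], [611.7999877929688, -161.6999969482422], [507.70001220703125, -159.89999389648438]]
[ 0.60716086 -0.18272137]
```

View pics/p2.png

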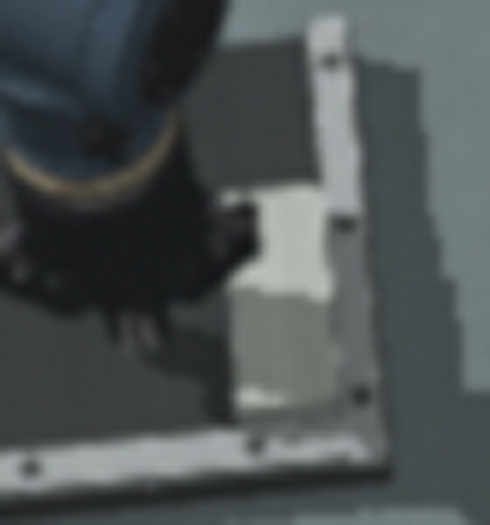

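The crop shows the blank in the corner, along the side fence (its right edge at (330,300)) and against the end fence (about (290,425)). I'll give it a final seating push in y.

Call:
{"name": "send_rows", "arguments": {"commands": "0 0 0.4 0 0;0 0 0.4 0 0;0 0 0.3 0 0;0 0 0.1 0 0;0 0 0.1 0 0;0 0 0 0 0"}}

```text
t: 12.98
tcp_pos: [0.6095, -0.2226, 0.0334]
tool_rot: [-0.03, 1.0, 0.0, -0.0]
force: [0.4, -0.0, -0.5]
finger_gap: 0.003
gripper_force: 0.0
```

Call:
{"name": "send_rows", "arguments": {"commands": "0 0 0.1 0 0;0 0 0.1 0 0;0 0 0 0 0"}}

```text
t: 13.23
tcp_pos: [0.6096, -0.2197, 0.0334]
tool_rot: [-0.03, 1.0, -0.001, 0.0]
force: [-0.7, -1.6, 0.2]
finger_gap: -0.003
gripper_force: 0.8
```

Call:
{"name": "send_rows", "arguments": {"commands": "0 0 0.1 0 0;0 0 0.1 0 0;0 0 0 0 0"}}

```text
t: 13.48
tcp_pos: [0.6097, -0.2193, 0.0341]
tool_rot: [-0.031, 1.0, -0.003, 0.001]
force: [-2.3, -10.4, 1.4]
finger_gap: -0.0
gripper_force: 5.0
```

Call:
{"name": "send_rows", "arguments": {"commands": "0 0 0.1 0 0;0 0 0 0 0"}}

```text
t: 13.65
tcp_pos: [0.6097, -0.2191, 0.0345]
tool_rot: [-0.031, 1.0, -0.005, 0.001]
force: [-3.6, -14.3, 1.0]
finger_gap: 0.001
gripper_force: 7.0
```

Call:
{"name": "send_rows", "arguments": {"commands": "0 0 -0.3 0 0;0 0 -1 0 0;0 0 0 0 0;40 0 0 -1 0;75 0 0 -1 0;75 0 0 -1 0;75 0 0 -1 0;75 0 0 -0.5 0;75 0 1 0 0;75 0 1 0 0;75 0 1 0 0;75 0 0 0 0;75 0 0 0 0"}}

```text
t: 14.73
tcp_pos: [0.6065, -0.1777, 0.1229]
tool_rot: [-0.031, 1.0, 0.0, -0.001]
force: [0.3, 0.5, -0.3]
finger_gap: 0.876
gripper_force: 0.0
```

```bash
python3 -c "
from g import *
go(P2W(-57,-23),.041)
from m import *
s=snap('scene');t=snap('top')
save(s,'p3.png',(240,180,310,255),7)
print(readout.sense()['finger_gap'])"
```

```text
shares [ 0.08 -0.26  4.09] tooly deg 93.54 plate mm [-55.3 -17.9] z 0.1229 t 14.7333 q [-0.46  0.68  1.51  0.    0.95 -2.09] F [ 0.3  0.5 -0.3]
0.8792596176963181
```

Call:
{"name": "send_rows", "arguments": {"commands": "75 0.1 -0.2 0.5 0;75 0 -0.03 1 0;75 0 0 1 0;75 0 0 1 0;75 0 0 0.5 0;75 0 0 0 0;75 0 0 0 0"}}

```text
t: 15.42
tcp_pos: [0.6049, -0.1846, 0.0425]
tool_rot: [-0.029, 1.0, 0.0, -0.001]
force: [0.7, 0.6, 0.3]
finger_gap: 0.881
gripper_force: 0.0
```

```bash
python3 -c "
from g import *
go(P2W(-57,-22.5),.042)"
```

```text
shares [-0.02  0.11  0.02] tooly deg 93.38 plate mm [-57.4 -24.8] z 0.0425 t 15.4167 q [-0.47  0.8   1.54 -0.    0.8  -2.1 ] F [0.7 0.6 0.3]
```

Call:
{"name": "send_rows", "arguments": {"commands": "75 0 0.1 0 0;55 0 0 0 0;40 0 0 0 0;40 0 0 0 0;40 0 0 0 0;40 0 0 0 0;40 0 0 0 0;40 0 0 0 0", "grip_force": 50}}

```text
t: 16.08
tcp_pos: [0.6059, -0.1831, 0.0449]
tool_rot: [-0.03, 1.0, -0.001, 0.001]
force: [-1.9, -2.8, 5.8]
finger_gap: 0.527
gripper_force: 53.9
```

```bash
python3 -c "
from g import *
go(P2W(-57,-22.5),.042);q=readout.sense();print(q['ft_torque'],q['finger_gap'])"
```

```text
shares [0.04 0.04 0.15] tooly deg 93.47 plate mm [-56.3 -23.3] z 0.0449 t 16.0833 q [-0.47  0.79  1.54 -0.    0.8  -2.1 ] F [-1.9 -2.8  5.8]
[-0.5566162   0.30030123  0.03726108] 0.5273758107125983
```

Call:
{"name": "send_rows", "arguments": {"commands": "40 0 0 -0.3 0;40 0 0 -0.5 0;40 0 0 -1 0;40 0 0 -1 0;40 0 0 -1 0;40 0 0 -1 0;40 0 0 -1 0;40 0 0 -1 0;40 0 0 -1 0;40 0 0 -0.2 0;40 0 0 0 0;40 0 0 0 0"}}

```text
t: 17.08
tcp_pos: [0.604, -0.1811, 0.2019]
tool_rot: [-0.03, 1.0, 0.001, -0.001]
force: [-0.5, 0.3, -6.7]
finger_gap: 0.525
gripper_force: 53.5
```

```bash
cat >> g.py <<'E'
B=np.array([.582,.232]);bt=np.radians(5.7)
def B2W(x,z,y=0): # mm in bed frame -> world xy,z
    a=np.radians(30);dh=x*np.cos(a)+z*np.sin(a);zz=45-x*np.sin(a)+z*np.cos(a)
    return B+R2(bt)@np.array([dh,y])/1000, zz/1000
E
python3 -c "
from g import *
W,z=B2W(-63,25);print(W,z);go(W,z+.04);q=readout.sense();print(q['ft_torque'],q['finger_gap'])
s=snap('scene');save(s,'p4.png',(200,120,340,230),5)"
```

```text
[0.54014836 0.22782265] 0.09815063509461097
shares [ 1.95 20.6   3.23] tooly deg 93.43 plate mm [-58.1 -21.2] z 0.2019 t 17.0833 q [-0.47  0.58  1.45  0.    1.11 -2.1 ] F [-0.5  0.3 -6.7]
[0.0263033  0.02298122 0.00216123] 0.5250518790260531
```

View pics/p4.png

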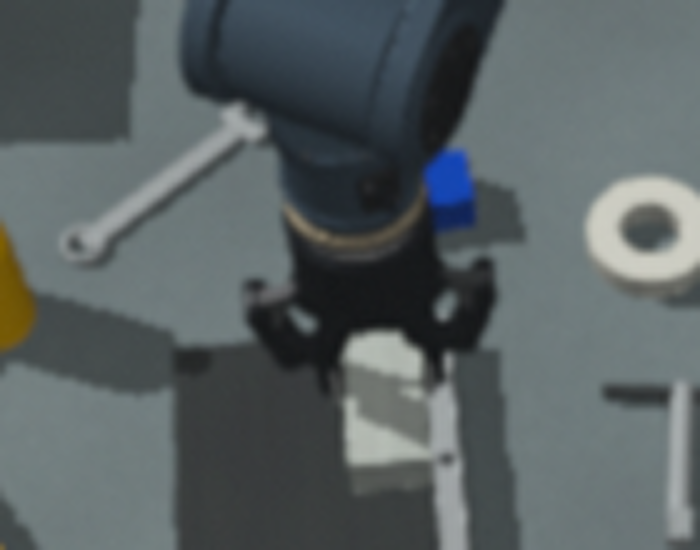

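The crop shows the blank held level between the pads above the plate, with its front end at about (390,460).

Call:
{"name": "send_rows", "arguments": {"commands": "40 0 0.4 0 0;40 0 0.8 0 0;40 0.1 1 0 0;40 0.1 1 0 0;40 0.1 1 0 0;40 0.1 1 0 0;40 0.1 1 0 0;40 0.1 1 0 0;40 0.1 1 0 0;40 0.1 1 0 0;40 0.1 1 0 0;40 0.1 1 0 0;40 0.1 1 0 0;40 0.1 1 0 0;40 0.1 1 0 0;40 0.1 1 0 0;40 0.1 1 0 0;40 0.1 1 0 0;40 0.1 1 0 0;40 0.1 1 0 0"}}

```text
t: 18.8
tcp_pos: [0.5442, 0.2014, 0.2025]
tool_rot: [-0.03, 1.0, 0.0, -0.001]
force: [0.4, 0.3, -5.3]
finger_gap: 0.525
gripper_force: 53.4
```

Call:
{"name": "send_rows", "arguments": {"commands": "40 0.1 1 0 -0.28;40 0.1 0.4 0 -0.29;40 0 0 0 0;40 0 0 0 0;40 0 0 0 0"}}

```text
t: 19.22
tcp_pos: [0.5401, 0.2262, 0.203]
tool_rot: [-0.05, 0.999, -0.0, -0.0]
force: [0.4, 0.3, -5.4]
finger_gap: 0.525
gripper_force: 53.4
```

```bash
python3 -c "
from g import *
W,z=B2W(-64,25);print(z);go(W,z+.04)"
```

```text
0.09865063509461097
shares [0.03 0.08 3.22] tooly deg 95.69 plate mm [-97.7 389.2] z 0.203 t 19.2167 q [ 0.21  0.52  1.57 -0.    1.05 -1.46] F [ 0.4  0.3 -5.4]
```

Call:
{"name": "send_rows", "arguments": {"commands": "40 0 0.08 0.5 0;40 0 0 1 0;40 0 0 1 0;40 0 0 0.5 0;40 0 0 0.2 0;40 0 0 0 0;40 0 0 0 0"}}

```text
t: 19.8
tcp_pos: [0.541, 0.2282, 0.1396]
tool_rot: [-0.049, 0.999, 0.0, 0.0]
force: [-0.2, 0.1, -4.7]
finger_gap: 0.522
gripper_force: 53.3
```

```bash
python3 -c "
from g import *
from m import *
W,z=B2W(-64,25);go(W,z)
q=readout.sense()['tcp_pos']
s=snap('scene');zt=q[2]+.009
for th_ in(130,150):
  for px,w in comps(s,(388,165,432,222),th_,zt): print(px.min(0),px.max(0),*rect(w))
save(s,'p5.png',(360,130,450,240),6)
print('ledge mid px',proj(s,np.r_[B,.05]),proj(s,np.r_[B2W(0,12,-45)[0],.0554]),proj(s,np.r_[B2W(0,12,45)[0],.0554]))"
```

```text
shares [ 0.09 -0.01  2.05] tooly deg 95.67 plate mm [-96.7 391.1] z 0.1396 t 19.8 q [ 0.21  0.61  1.62 -0.    0.91 -1.46] F [-0.2  0.1 -4.7]
[394.75       208.08333333] [421.91666667 215.08333333] [644.3 202.4] [13.2 82.8] 5.78 [[633.5, 242.89999389648438], [641.9000244140625, 160.5], [655.0, 161.8000030517578], [646.5999755859375, 244.1999969482422]]
[403.41666667 185.75      ] [422.25       199.08333333] [575.1 226.4] [46.5 50.8] 7.45 [[548.7000122070312, 248.5], [555.2999877929688, 198.10000610351562], [601.5, 204.1999969482422], [594.9000244140625, 254.60000610351562]]
[407.08333333 173.91666667] [417.75 182.75] [527.9 233.9] [32.4 33. ] 88.4 [[511.0, 218.1999969482422], [543.9000244140625, 217.3000030517578], [544.7999877929688, 249.60000610351562], [511.8999938964844, 250.60000610351562]]
[395.75       208.91666667] [420.91666667 214.58333333] [644.2 202.8] [ 8.8 77.5] 6.39 [[635.5, 240.8000030517578], [644.2000122070312, 163.6999969482422], [652.9000244140625, 164.6999969482422], [644.2999877929688, 241.8000030517578]]
[404.91666667 186.25      ] [420.75       197.91666667] [584.7 219. ] [54.6 31.9] 47.6 [[554.5, 209.60000610351562], [578.0999755859375, 188.10000610351562], [614.7999877929688, 228.39999389648438], [591.2999877929688, 249.89999389648438]]
[407.58333333 174.25      ] [417.25       182.08333333] [527.6 234. ] [29.2 29.4] 89.76 [[512.7999877929688, 219.5], [542.2000122070312, 219.39999389648438], [542.2999877929688, 248.60000610351562], [513.0, 248.6999969482422]]
ledge mid px [408.07827098 209.30559129] [395.30516235 211.92850812] [422.43278212 208.2395436 ]
```

View pics/p5.png

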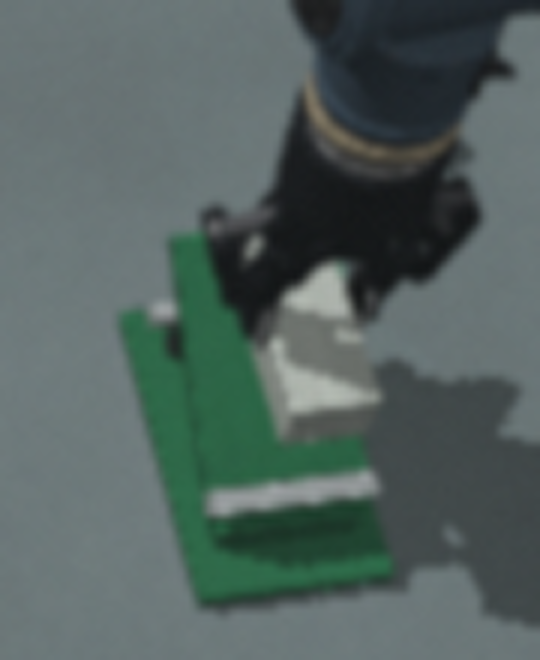

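The crop shows the blank held level over the bed and lined up with the slope. Its front end is at about (335,420), uphill of the ledge at (295,492), and roughly central once parallax is allowed for. I'll lower it onto the slope now.

Call:
{"name": "send_rows", "arguments": {"commands": "40 0.05 -0.04 0.2 0;40 0 0 0.2 0;40 0 0 0.2 0;40 0 0 0.15 0;40 0 0 0.15 0;40 0 0 0 0", "grip_force": 35}}

```text
t: 20.35
tcp_pos: [0.5409, 0.2278, 0.1223]
tool_rot: [-0.05, 0.999, 0.0, 0.002]
force: [1.6, 0.6, 2.8]
finger_gap: 0.524
gripper_force: 54.5
```

Call:
{"name": "send_rows", "arguments": {"commands": "40 0 0 0.1 0;40 0 0 0.1 0;40 0 0 0.1 0;40 0 0 0 0"}}

```text
t: 20.68
tcp_pos: [0.5436, 0.2281, 0.1172]
tool_rot: [-0.05, 0.999, 0.001, 0.005]
force: [5.3, 1.0, 3.9]
finger_gap: 0.526
gripper_force: 55.0
```

Call:
{"name": "send_rows", "arguments": {"commands": "40 0.05 0 0.1 0;40 0.05 0 0.1 0;40 0.05 0 0.1 0;40 0 0 0.1 0;40 0 0 0 0"}}

```text
t: 21.1
tcp_pos: [0.5456, 0.2283, 0.1109]
tool_rot: [-0.05, 0.999, 0.001, 0.011]
force: [10.3, 0.2, 5.5]
finger_gap: 0.522
gripper_force: 56.1
```

Call:
{"name": "send_rows", "arguments": {"commands": "40 0 0 0.1 0;40 0 0 0.1 0;40 0 0 0.1 0;40 0 0 0 0"}}

```text
t: 21.43
tcp_pos: [0.5467, 0.2284, 0.1051]
tool_rot: [-0.05, 0.999, 0.001, 0.012]
force: [12.7, -0.2, 7.0]
finger_gap: 0.525
gripper_force: 57.1
```

```bash
python3 -c "
from g import *
W,z=B2W(-64,25);go(W,z)
q=readout.sense();print(q['ft_torque'],q['gripper_force'])"
```

```text
shares [0.38 0.   0.32] tooly deg 95.69 plate mm [-90.9 391. ] z 0.1051 t 21.4333 q [ 0.21  0.66  1.64 -0.    0.82 -1.46] F [12.7 -0.2  7. ]
[ 0.0214472  -1.44719673  0.05908939] 57.06787705421448
```

Call:
{"name": "send_rows", "arguments": {"commands": "40 0.1 0 0.05 0;40 0.1 0 0.1 0;40 0.1 0 0.1 0;40 0 0 0.1 0;40 0 0 0 0"}}

```text
t: 21.85
tcp_pos: [0.5465, 0.2284, 0.0997]
tool_rot: [-0.05, 0.999, 0.002, 0.018]
force: [19.5, 0.2, 6.7]
finger_gap: 0.525
gripper_force: 59.0
```

```bash
python3 -c "
from g import *
W,z=B2W(-64,25);go(W,z)
q=readout.sense();print(q['ft_torque'],q['gripper_force'])
s=snap('scene');save(s,'p6.png',(360,130,450,240),5)"
```

```text
shares [0.37 0.   0.04] tooly deg 95.69 plate mm [-91.1 391. ] z 0.0997 t 21.85 q [ 0.21  0.66  1.66 -0.    0.79 -1.46] F [19.5  0.2  6.7]
[ 0.05199919 -2.5316315   0.04225827] 58.99992048740387
```

View pics/p6.png

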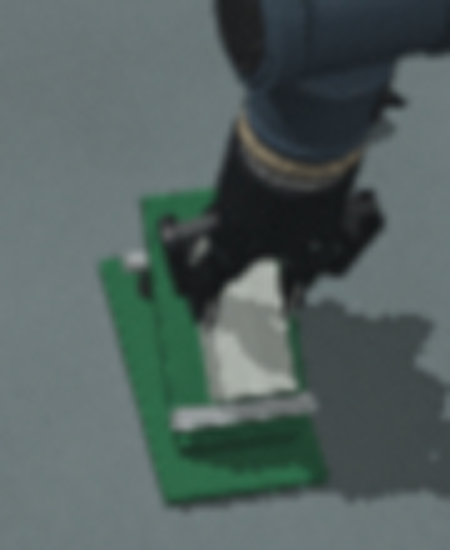

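The crop shows the blank tilted with the bed, its lower end just behind the ledge (about (255,400)) and about central once parallax is allowed for. It needs a little more lowering to be flat.

Call:
{"name": "send_rows", "arguments": {"commands": "40 0 0 0.1 0;40 0 0 0.1 0;40 -0.05 0 0.1 0;40 0 0 0 0;40 0 0 0 0"}}

```text
t: 22.32
tcp_pos: [0.5463, 0.2284, 0.0943]
tool_rot: [-0.05, 0.999, 0.002, 0.017]
force: [16.7, -0.1, 10.5]
finger_gap: 0.524
gripper_force: 61.8
```

```bash
cat >> g.py <<'E'
def bed():
    q=readout.sense();p=q['tcp_pos'];d=R2(bt).T@(p[:2]-B)*1000;z=p[2]*1000-45;c,s=np.cos(np.pi/6),.5
    f=q['force']-[0,0,-4.8];T=Rn.from_quat(q['tool_rot']).as_matrix()
    print('bed x %.1f y %.1f normal %.1f'%(d[0]*c-z*s,d[1],d[0]*s+z*c),'F down-slope %.1f normal %.1f'%(f[0]*c-f[2]*s,f[0]*s+f[2]*c),'F',q['force'].round(1),'tq',q['ft_torque'].round(2),'toolz',T[:,2].round(3),'t',q['t'])
E
python3 -c "
from g import *
bed()"
```

```text
bed x -55.7 y -0.1 normal 24.8 F down-slope 6.8 normal 21.6 F [16.7 -0.1 10.5] tq [-0.14 -2.15 -0.05] toolz [ 0.033  0.005 -0.999] t 22.3167
```

Call:
{"name": "send_rows", "arguments": {"commands": "40 0 0 0.1 0;40 0 0 0 0;40 0 0 0 0"}}

```text
t: 22.57
tcp_pos: [0.5463, 0.2284, 0.0943]
tool_rot: [-0.05, 0.999, 0.002, 0.017]
force: [13.3, -0.9, 23.2]
finger_gap: 0.524
gripper_force: 63.2
```

```bash
python3 -c "
from g import *
bed()"
```

```text
bed x -55.7 y -0.1 normal 24.7 F down-slope -2.5 normal 30.9 F [13.3 -0.9 23.2] tq [-0.23 -1.64 -0.04] toolz [ 0.034  0.005 -0.999] t 22.5667
```

Call:
{"name": "send_rows", "arguments": {"commands": "40 0 0 0.1 0;40 0 0 0 0;40 0 0 0 0"}}

```text
t: 22.82
tcp_pos: [0.5464, 0.2284, 0.0943]
tool_rot: [-0.05, 0.999, 0.002, 0.018]
force: [9.5, -1.6, 34.9]
finger_gap: 0.523
gripper_force: 64.6
```

```bash
python3 -c "
from g import *
bed()"
```

```text
bed x -55.7 y -0.1 normal 24.7 F down-slope -11.6 normal 39.2 F [ 9.5 -1.6 34.9] tq [-0.5  -1.09 -0.09] toolz [ 0.035  0.005 -0.999] t 22.8167
```

Call:
{"name": "send_rows", "arguments": {"commands": "40 -0.1 0 0 0;40 -0.1 0 0 0;40 -0.1 0 0 0;40 0 0 0 0;40 0 0 0 0"}}

```text
t: 23.23
tcp_pos: [0.547, 0.2286, 0.0938]
tool_rot: [-0.05, 0.999, 0.001, 0.012]
force: [1.6, -2.4, 40.6]
finger_gap: 0.524
gripper_force: 65.2
```

```bash
python3 -c "
from g import *
bed()"
```

```text
bed x -54.9 y 0.0 normal 24.7 F down-slope -21.3 normal 40.1 F [ 1.6 -2.4 40.6] tq [-0.44 -0.06 -0.07] toolz [ 0.024  0.004 -1.   ] t 23.2333
```

Call:
{"name": "send_rows", "arguments": {"commands": "40 -0.05 0 -0.1 0;40 -0.05 0 -0.1 0;40 -0.05 0 0 0;40 -0.05 0 0 0;40 0 0 0 0"}}

```text
t: 23.65
tcp_pos: [0.547, 0.2286, 0.0939]
tool_rot: [-0.05, 0.999, 0.001, 0.007]
force: [0.5, -1.8, 22.9]
finger_gap: 0.524
gripper_force: 63.0
```

```bash
python3 -c "
from g import *
bed()"
```

```text
bed x -54.9 y 0.0 normal 24.7 F down-slope -13.4 normal 24.2 F [ 0.5 -1.8 22.9] tq [-0.12 -0.19 -0.04] toolz [ 0.014  0.003 -1.   ] t 23.65
```

Call:
{"name": "send_rows", "arguments": {"commands": "40 -0.1 0 -0.1 0;40 -0.1 0 -0.05 0;40 -0.1 0 0 0;40 0 0 0 0;40 0 0 0 0"}}

```text
t: 24.07
tcp_pos: [0.5477, 0.2286, 0.0937]
tool_rot: [-0.05, 0.999, 0.0, 0.001]
force: [-4.1, -1.3, 14.4]
finger_gap: 0.523
gripper_force: 61.8
```

```bash
python3 -c "
from g import *
bed()"
```

```text
bed x -54.2 y 0.1 normal 24.9 F down-slope -13.2 normal 14.6 F [-4.1 -1.3 14.4] tq [-0.05  0.13 -0.05] toolz [ 0.002  0.001 -1.   ] t 24.0667
```

Call:
{"name": "send_rows", "arguments": {"commands": "40 -0.1 0 0 0;40 -0.1 0 0 0;40 -0.1 0 0 0;40 0 0 0 0;40 0 0 0 0"}}

```text
t: 24.48
tcp_pos: [0.5481, 0.2288, 0.094]
tool_rot: [-0.05, 0.999, -0.0, -0.005]
force: [-13.3, -3.1, 25.2]
finger_gap: 0.523
gripper_force: 63.0
```

```bash
python3 -c "
from g import *
bed()"
```

```text
bed x -54.0 y 0.1 normal 25.4 F down-slope -26.5 normal 19.3 F [-13.3  -3.1  25.2] tq [-0.27  1.63 -0.17] toolz [-0.01  -0.001 -1.   ] t 24.4833
```

Call:
{"name": "send_rows", "arguments": {"commands": "40 0.1 0 0 0;40 0.1 0 -0.05 0;40 0 0 -0.05 0;40 0 0 0 0;40 0 0 0 0"}}

```text
t: 24.9
tcp_pos: [0.5481, 0.2287, 0.0941]
tool_rot: [-0.05, 0.999, 0.0, -0.001]
force: [-5.2, -0.1, 11.0]
finger_gap: 0.524
gripper_force: 61.2
```

```bash
python3 -c "
from g import *
bed()"
```

```text
bed x -54.1 y 0.1 normal 25.4 F down-slope -12.4 normal 11.1 F [-5.2 -0.1 11. ] tq [ 0.1   0.44 -0.05] toolz [-0.002  0.    -1.   ] t 24.9
```

Seated against the ledge and flat. I'll open to about 65 mm and rise straight up.

Call:
{"name": "send_rows", "arguments": {"commands": "46 0 0 0 0;50 0 0 0 0;58 0 0 0 0;65 0 0 0 0;65 0 0 0 0;65 0 0 0 0;65 0 0 -0.3 0;65 0 0 -0.5 0;65 0 0 -1 0;65 0 0 -1 0;65 0 0 -1 0;65 0 0 -1 0;65 1 0 -1 0;65 1 0 0 0;65 1 0 0 0;65 1 0 0 0;65 0 0 0 0"}}

```text
t: 26.32
tcp_pos: [0.465, 0.2202, 0.2101]
tool_rot: [-0.05, 0.999, -0.0, -0.002]
force: [-0.3, 0.2, 0.1]
finger_gap: 0.761
gripper_force: 0.0
```

```bash
python3 -c "
from g import *
from m import *
bed()
s=snap('scene');t=snap('top')
W,z=B2W(-55,34);ctr=np.r_[W,z]
cn=[np.r_[B2W(x,34,y)[0],B2W(x,34,y)[1]] for x,y in((-110,-23),(-110,23),(0,-23),(0,23))]
for n,S,b in(('sc',s,(385,165,432,222)),('top',t,(205,165,255,235))):
    print(n,'expected top-face corners',[proj(S,c).round(1).tolist() for c in cn])
    for px,w in comps(S,b,160 if n=='sc' else 175,z): print(px.min(0).round(1),px.max(0).round(1),rect(w)[:3])
a=cv2.resize(s['pixels'][150:235,375:435],(360,510),interpolation=2);b=cv2.resize(t['pixels'][155:240,195:265],(420,510),interpolation=2)
cv2.imwrite('pics/p7.png',cv2.cvtColor(np.hstack([a,b]),cv2.COLOR_RGB2BGR))"
```

```text
bed x -184.4 y -0.1 normal 84.2 F down-slope -2.7 normal 4.1 F [-0.3  0.2  0.1] tq [-0.    0.04  0.05] toolz [-0.004 -0.001 -1.   ] t 26.3167
sc expected top-face corners [[399.4, 176.6], [413.5, 174.7], [404.0, 211.1], [418.1, 209.1]]
[400.1 175.8] [416.9 209.9] (array([549.6, 227.6]), array([ 43.5, 128. ]), np.float64(86.06))
top expected top-face corners [[230.5, 204.5], [213.6, 206.5], [231.5, 175.3], [215.4, 177.2]]
[241.9 218.6] [246.4 221.9] (array([466.8, 168.3]), array([12.4,  9.2]), np.float64(88.87))
[251.6 184.8] [254.4 190.1] (array([558.2, 144.5]), array([ 7.7, 15.3]), np.float64(75.25))
[217.1 175.4] [240.2 202.2] (array([563. , 222.4]), array([61. , 76.3]), np.float64(65.13))
[248.1 173.4] [252.2 177.1] (array([594.6, 153.1]), array([11. , 10.7]), np.float64(13.35))
```

View pics/p7.png

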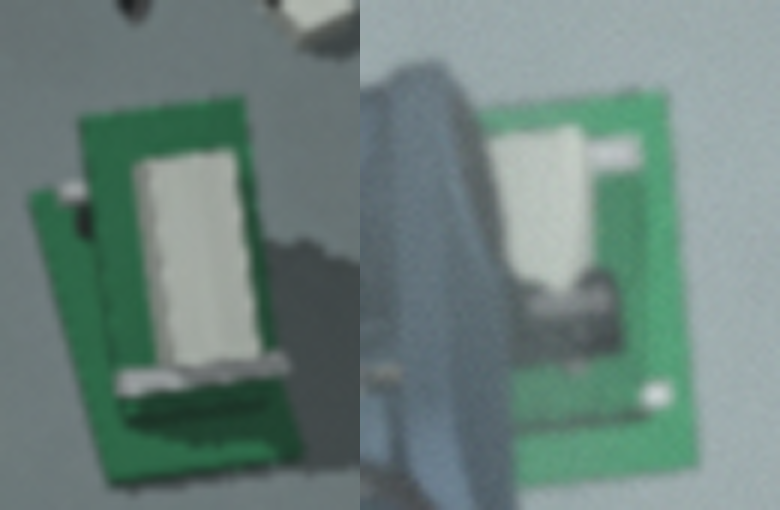

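The last picture shows the blank flat on the slope with its lower end at the ledge (scene crop (210,365)). It is aligned and central: its corners match the expected ones to within about 1 px. The gripper is clear.

```bash
python3 -c "
from h import *
print(sign_off())"
```

```text
the job is handed in; nothing more can be done
None
```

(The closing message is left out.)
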